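Set a filter cavity's tuning rod

ROBOT

A 6-joint arm with a two-finger parallel gripper is mounted at the origin on the work surface. World frame = base frame: x ahead of the robot, y to its left, z up, the work surface at z = 0. Lengths are in m, angles in rad, forces in N, time in s.
With the tool pointing down it reaches from about 0.35 to 0.875 m from the base axis. Payload 15.5 kg.
Tool frame: the origin (TCP) lies between the finger pads, 19 mm behind the fingertips; this is the grasp point; z points along the fingers, y is the line along which they close (so a half turn about z gives the same grasp; the last joint's range is limited). The gripper opens to 85 mm and grips with 20 to 120 N. Pads are 22 mm wide; open, the fingers measure 114 mm over their backs; the gripper's body (76 mm by 85 mm) begins 54 mm behind the grasp point. The pads swing forward as they close: fully open they stand 13 mm farther back than shut.
Start: joints at [1.204, 0.494, 1.345, -0, 1.302, -0.096], TCP at [0.168, 0.602, 0.25] pointing down, gripper open.
Joint ranges: [-2.91, 2.91], [-0.82, 2.16], [0.22, 2.67], [-1.22, 4.37], [0.12, 2.79], [-3.08, 3.08]. Speed limits (rad/s): [1.89, 1.89, 2.57, 3.01, 3.01, 3.01].

INTERFACE

Orientations are given as a rotation vector (axis times angle).
In Python, from bench import ctrl gives the robot as it stands. The module is installed in compiled form; this text tells all that it offers.
- The arm moves only by the tool servo_tool, never from a script. Its argument "motion" is a list of rows, each an object with "translation": the shift along the tool's x, y, z in fractions of the full range, 1 being 0.4 m, a list of three; "delta_rot": the turn, a rotation vector about the tool's x, y, z in a scale on which 1.0 is pi rad, a list of three. A call has 1 to 5 rows; each row is the pose to reach, as a shift and turn from the pose commanded when the call began, along the tool's axes at that moment; what a row does not reach only later rows make up. A row lasts 1/8 s, in which the tool goes at most 62.5 mm and 10.7 degrees, less where a joint would pass 70% of its speed; a pose out of reach is approached as far as the arm can. A call with a gripper value outside its range is refused whole. "hand" is the opening, from 0 (shut) to 1 (fully open), set as the call begins (left out, the last holds). The fingers move at their own pace and stop on an object; "force" is the grip in N (left out, the last holds). Time passes only in rows, so rows that repeat a pose let the fingers close. It gives the time, the measured TCP pose, the force, the opening and the grip force at its end, in the units of the state.
- ctrl.get_obs(): the state, without advancing time (a new reading comes with each control period).
- ctrl.snapshot(name): name is "scene" or "top" or "wrist"; returns the picture (420x560x3 uint8, blue, green, red); there is no depth.
- ctrl.camera_params(name): a dict with "fx", "fy", "cx", "cy" (pixels), "R" (3x3) and "t" (3): a world point X has camera coordinates R X + t. Camera axes: x right, y down, z forward; pixel columns grow to the right and rows downward; lengths in m; the calibration is good to about 2 mm. A picture is of the moment at which its call begins: read the wrist's pose just before it. camera_params takes no time and is no camera call; for the wrist camera it gives the pose at the moment of the call.
- ctrl.finish_job(): hands the job in; it is judged then, once.
Trained networks look in the newest picture that a camera, given by its name, has taken for a name from the list of things; names that differ only in an ending like _2 or _b are one class to them, and where a whole thing is asked for, a point or a joint stands for the part that bears it (a point fixed in the world has none). Each returns a list of dicts, best first, with "confidence" (0 to 1); they miss things now and then, are a little off and sometimes report something else, mostly with a low value. They report only what shows in the picture. A call takes as long as a camera call. They do not tell look-alikes from the thing itself.
- ctrl.silhouettes(camera, label): "mask" (420x560 bool, what is visible of it) and "pixel" ([column, row] in pixels, amid what is visible of it).
The state is a dict: "t": time; "joints": joint angles; "joint_vel": joint speeds; "effort": joint torques, N m; "ee_pos": TCP position; "orientation": TCP orientation; "ft_force": force on the tool from outside, world axes, zero at the start; "ft_torque": the same for the moment, N m; "width": opening from 0.0 (shut) to 1.0 (fully open); "grasp_force": force on a finger pad.
Only numpy, scipy, OpenCV 4.12 (cv2) and the standard library are available. Lean on these libraries where they do the work, as an engineer would, in place of code of your own. Each camera call takes 0.05 s, during which the arm holds its last target. There are 200 camera calls.

TASK

At the radio bench, take the red-knobbed tuning rod out of the wooden stand, slide it into the brass collar of the open filter cavity and push it fully home. Then draw it straight up, keeping it in line with the bore, until its red band has just come fully out of the collar (its black lower part stays in the bore), and finish still holding it there in the gripper so the operator can read the meter. Never force the rod in the bore, and leave the blue-knobbed rod, the mug and the yellow flask where they stand.

Things in the scene. Friction and masses are not known exactly. Their poses are not given: they have to be found in the camera images.
- rod: Loose tuning rod, upright, 0.1-0.21 kg. Origin: centre of its foot; z up the rod. From the foot: round shaft 14 mm dia. (lowest 6 mm tapers to 10), black 0-45 mm, red band 45-61, brass 61-95; steel flange 32 mm dia. 95-100; round red knob 24 mm dia. 100-135, the part to grip. Starts in one of the stand's holes, foot 10 mm above the table. Let go, it drops down a bore by its weight.
- rod_flange (a point): Point on the rod's axis at the underside of the flange, 95 mm above the foot. The red band's lower edge is 50 mm below this point.
- rod_knob (a point): Point on the rod's axis inside the red knob, 124 mm above the foot: a good height for the TCP when gripping.
- cavity: The open filter cavity: a fixed square aluminium can 84 x 84 x 105 mm (foot plate 96 mm along x), two coax sockets on its far (+x) face, and on top, in the middle, a brass collar 36 mm in diameter that stands 10 mm proud (top at 115 mm). Origin at the centre of its underside, z up.
- mouth (a point): Centre of the collar's top face, 115 mm above the table: mouth of the vertical bore, 15.2 mm dia., with a funnel 22 mm wide at the top narrowing over 6 mm. The foot never reaches the bottom: the rod is fully home when its flange rests on the collar (rod_flange at mouth).
- tuned_cavity: A like cavity beside it, already set: its collar is closed by a fixed steel nut and grey knob, top 148 mm above the table. Fixed; nothing to do with it.
- stand: Fixed wooden block 75 x 170 x 60 mm (x, y, z) with two vertical holes 16 mm in diameter and 50 mm deep, at y = +45 and -45 mm; the red- and blue-knobbed rods stand in them, in either order. Origin at the centre of its underside.
- spare: Loose spare rod of the same shape with a blue knob, in the stand's other hole. Origin at its foot. Leave it there.
- mug: White mug, 80 mm in diameter, 92 mm high, loose, on the far side. Origin at the centre of its underside. A bystander.
- flask: Yellow drinking flask, 68 mm in diameter, 200 mm high, loose, on the right. Origin at the centre of its underside. A bystander.
Not all that is in view belongs to the job. Of the things like the rod, leave any that is green or white; of the rest the smaller one is meant.

How it is judged:
By the outcome, as a careful person would: the job done as asked, in the order asked, and still so for the second after the job is handed in, while the arm keeps its last pose, push and grip.
It also fails if it takes over 58 s, if anything falls off the work surface, if the arm or the gripper's body presses on something with over 40 N, if the wrist force passes 120 N, or if a joint passes its speed limit or range.

## Working session

There is one attempt and no reset: what is moved stays moved. The work goes in short steps, Python scripts to look and compute and a tool call to move; the robot and the scene stay as the last step left them, time stands still between calls to the robot, and variables do not carry over. Pictures are saved under pics/ and viewed, at most 10 in all, crops included, and the job is handed in when it is done.

Besides the shell and the picture viewer there is one more tool, called after "Emit:" by a JSON object that holds its "fn" and its "kwargs", one argument or row to a line. servo_tool: Moves the arm, as the interface text tells. Its arguments: {"type":"object","properties":{"motion":{"type":"array","items":{"type":"object","properties":{"translation":{"type":"array","items":{"type":"number"}},"delta_rot":{"type":"array","items":{"type":"number"}}}}},"hand":{"type":"number"},"force":{"type":"number"}},"required":["motion"]}

```bash
mkdir -p pics; cat > h.py <<'E'
import numpy as np, cv2
from bench import ctrl
from scipy.spatial.transform import Rotation as Rn
def ray(P,px):
    d=np.array([(px[0]-P['cx'])/P['fx'],(px[1]-P['cy'])/P['fy'],1.0]); R=np.array(P['R']); t=np.array(P['t'])
    c=-R.T@t; return c,R.T@d
def at_z(P,px,z):
    c,d=ray(P,px); return c+d*(z-c[2])/d[2]
def proj(P,X):
    c=np.array(P['R'])@np.array(X)+np.array(P['t']); return np.array([P['cx']+P['fx']*c[0]/c[2],P['cy']+P['fy']*c[1]/c[2]])
def tri(rays):
    A=np.zeros((3,3));b=np.zeros(3)
    for c,d in rays:
        d=d/np.linalg.norm(d);M=np.eye(3)-np.outer(d,d);A+=M;b+=M@c
    return np.linalg.solve(A,b)
E
python3 - <<'E'
from h import *
np.set_printoptions(precision=4,suppress=True)
o=ctrl.get_obs(); print(o['t'],o['ee_pos'],o['orientation'],o['width'])
for n in ("scene","top"):
    cv2.imwrite(f'pics/{n}1.png',ctrl.snapshot(n)); P=ctrl.camera_params(n)
    print(n,P['fx'],P['cx'],P['cy'],np.array(P['R']),-np.array(P['R']).T@np.array(P['t']))
    for l in ("rod","spare","mouth","cavity","tuned_cavity","stand","mug","flask"):
        try:
            for r in ctrl.silhouettes(n,l): print(n,l,round(r['confidence'],2),r['pixel'],int(r['mask'].sum()), np.array(cv2.boundingRect(r['mask'].astype('uint8'))))
        except Exception as e: print(l,e)
E
```

```text
0.0 [0.1677 0.6017 0.2494] [-0.4256 -3.1123  0.002 ] 1.0027956965786233
scene 430.88916705278314 279.21766227703256 210.80720666855925 [[ 0.2466  0.969  -0.0124]
 [ 0.6086 -0.1648 -0.7762]
 [-0.7542  0.1839 -0.6304]] [ 1.4085 -0.2499  0.7791]
scene rod 0.9 [330.3, 148.1] 359 [326 127  11  51]
scene rod 0.66 [318.0, 191.6] 294 [317 174  12  43]
scene rod 0.6 [366.5, 196.1] 295 [363 181  13  43]
scene spare 0.58 [381.7, 165.4] 233 [378 155  13  29]
scene mouth 0.56 [197.2, 238.3] 2077 [175 209  42  57]
scene cavity 0.64 [197.1, 236.0] 2097 [174 208  44  57]
scene tuned_cavity 0.56 [280.5, 224.4] 2139 [258 197  45  62]
scene stand 0.73 [363.2, 190.8] 1586 [333 174  65  35]
scene mug 0.79 [301.5, 274.4] 1782 [282 251  43  53]
scene flask 0.95 [133.4, 192.9] 1527 [119 151  35  70]
top 436.31337785075004 284.51114652095714 214.39383124406146 [[-0.0283 -0.9995  0.0151]
 [-0.9841  0.0252 -0.1758]
 [ 0.1753 -0.0198 -0.9843]] [ 0.3564 -0.0406  1.2606]
top rod 0.56 [191.7, 245.1] 152 [184 240  15  13]
top rod 0.44 [228.5, 229.0] 120 [224 222  12  12]
top spare 0.16 [352.7, 204.5] 1296 [336 185  38  44]
top mouth 0.57 [355.5, 207.3] 1302 [336 184  38  44]
top cavity 0.96 [355.2, 207.1] 1379 [335 183  40  46]
top tuned_cavity 0.7 [278.3, 201.0] 1228 [263 177  35  45]
top stand 0.92 [180.6, 246.7] 1520 [146 229  68  35]
top mug 0.85 [276.5, 147.3] 921 [253 127  38  36]
top flask 0.63 [413.4, 275.7] 827 [394 263  40  26]
```

View pics/scene1.png

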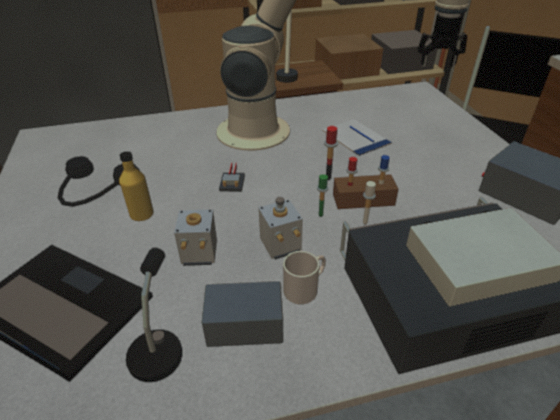

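View pics/top1.png

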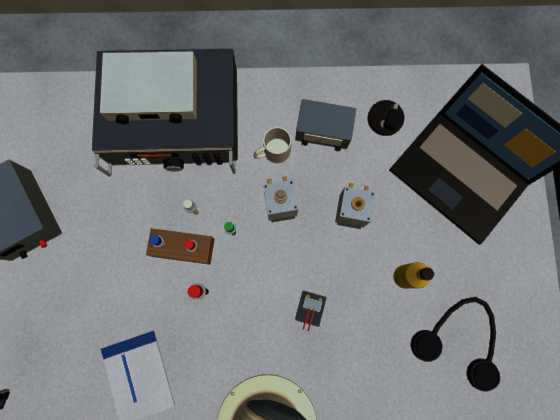

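Rod-like candidates (scene / top pixels):
- red knob in the stand: (352,163) / (191,245)
- larger red rod standing free: (331,140) / (197,291)
- green: (322,185) / (229,228)
- white: (369,190) / (188,206)
- blue spare: (384,163) / (155,241)

I choose the smaller red one, in the stand. The open cavity is at top (358,204), with the ring collar and no knob. The tuned cavity is at (281,197).

```bash
python3 - <<'E'
from h import *
np.set_printoptions(precision=4,suppress=True)
S=cv2.imread('pics/scene1.png');T=cv2.imread('pics/top1.png')
Ps,Pt=ctrl.camera_params('scene'),ctrl.camera_params('top')
def red(im,box):
    x,y,w,h=box; c=im[y:y+h,x:x+w].astype(int); m=(c[...,2]>120)&(c[...,2]>2*c[...,1])&(c[...,2]>2*c[...,0])
    n,l,st,ce=cv2.connectedComponentsWithStats(m.astype('uint8')); k=1+np.argmax(st[1:,4]); return ce[k]+[x,y],st[k]
for nm,bs,bt in (("stand red",(340,150,25,20),(180,235,25,22)),("big red",(320,122,22,20),(183,280,28,24))):
    a,sa=red(S,bs);b,sb=red(T,bt); X=tri([ray(Ps,a),ray(Pt,b)]); print(nm,a,sa,b,sb,X, 'atz',at_z(Ps,a,.1275),at_z(Pt,b,.1275))
# collar: brass pixels
def brass(im,box):
    x,y,w,h=box; c=cv2.cvtColor(im[y:y+h,x:x+w],cv2.COLOR_BGR2HSV); m=(c[...,0]>8)&(c[...,0]<28)&(c[...,1]>110)&(c[...,2]>60)
    p=np.argwhere(m)[:,::-1]+[x,y]; return cv2.minEnclosingCircle(p.astype(np.float32)),p.mean(0),len(p)
a=brass(S,(180,208,30,20));b=brass(T,(345,192,28,22));print(a,b)
print(at_z(Ps,a[1],.113),at_z(Pt,b[1],.113),tri([ray(Ps,a[1]),ray(Pt,b[1])]))
for nm,px,z in (("flask",(425,273),.2),("mug",(278,144),.092),("tuned",(281,197),.148),("green",(229,227),.14),("white",(188,204),.14),("blue",(155,240),.145)): print(nm,at_z(Pt,px,z))
c1=cv2.resize(S[120:230,300:410],(440,440),interpolation=cv2.INTER_CUBIC);c2=cv2.resize(T[180:230,335:385],(350,440),interpolation=cv2.INTER_CUBIC)
cv2.imwrite('pics/crop1.png',np.hstack([c1,c2]))
E
```

```text
stand red [352.7727 158.5909] [10  7  7  4 22] [188.0923 243.9692] [ 4  5  9  9 65] [0.4844 0.185  0.1459] atz [0.4576 0.1969 0.1275] [0.4867 0.1893 0.1275]
big red [331.8485 128.2121] [ 8  4  9  5 33] [193.4567 290.9764] [  5   5  12  13 127] [0.3654 0.1644 0.1796] atz [0.2747 0.2003 0.1275] [0.3659 0.1744 0.1275]
(((193.0, 218.5), 6.500100135803223), array([193.0789, 218.8158]), 114) (((357.6980285644531, 203.18316650390625), 6.412190914154053), array([357.6466, 203.0603]), 116)
[ 0.5871 -0.2633  0.113 ] [ 0.5868 -0.2613  0.113 ] [ 0.5868 -0.2624  0.1125]
flask [ 0.3924 -0.3982  0.2   ]
mug [ 0.7653 -0.0515  0.092 ]
tuned [ 0.6009 -0.0551  0.148 ]
green [0.5266 0.0816 0.14  ]
white [0.5901 0.1881 0.14  ]
blue [0.4971 0.2703 0.145 ]
```

View pics/crop1.png

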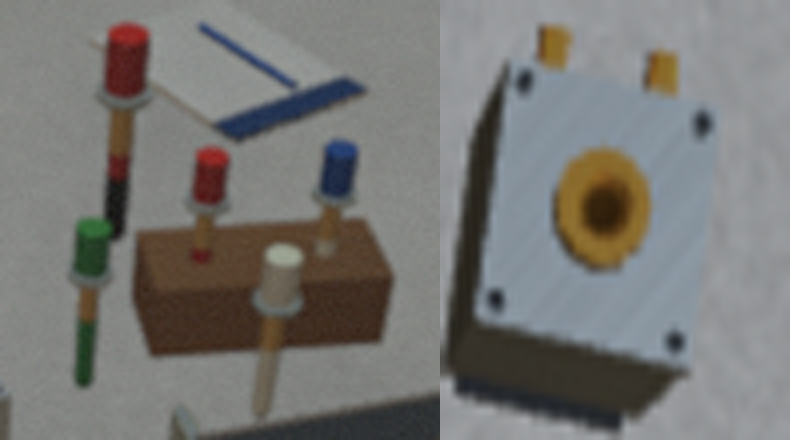

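The crop shows the smaller red rod, with a red band at the stand's hole, in the stand beside blue, and the open brass collar on the cavity. Estimates: rod ≈ (0.484, 0.186) with knob top at 0.146, as it must be; mouth ≈ (0.587, −0.2625). Moving above the rod to refine with the wrist camera.

Careful with the scale: shifts go in shares of 0.4 m and turns go in shares of pi rad. That gives: -0.236 m / 0.4 = -0.59, -0.146 m / 0.4 = -0.365.

Emit:
{"fn": "servo_tool", "kwargs": {
  "motion": [
    {"translation": [-0.12, -0.09, -0.025], "delta_rot": [0, 0, 0]},
    {"translation": [-0.24, -0.1825, -0.05], "delta_rot": [0, 0, 0]},
    {"translation": [-0.36, -0.2725, -0.075], "delta_rot": [0, 0, 0]},
    {"translation": [-0.475, -0.365, -0.075], "delta_rot": [0, 0, 0]},
    {"translation": [-0.59, -0.45, -0.075], "delta_rot": [0, 0, 0]}
  ],
  "hand": 1
}}

```text
t: 1.52
ee_pos: [0.3477, 0.3637, 0.2803]
orientation: [0.425, 3.112, 0.001]
ft_force: [0.9, 1.0, 0.3]
width: 1.0
grasp_force: 0.0
```

In the tool's units: -0.14 m / 0.4 = -0.35, -0.115 m / 0.4 = -0.2875, 0.51 rad / 3.1416 = 0.1623.

Emit:
{"fn": "servo_tool", "kwargs": {
  "motion": [
    {"translation": [-0.1, -0.075, 0], "delta_rot": [0, 0, 0.0382]},
    {"translation": [-0.2, -0.15, 0], "delta_rot": [0, 0, 0.0764]},
    {"translation": [-0.2875, -0.225, 0], "delta_rot": [0, 0, 0.1146]},
    {"translation": [-0.35, -0.2875, 0], "delta_rot": [0, 0, 0.1528]},
    {"translation": [-0.35, -0.2875, 0], "delta_rot": [0, 0, 0.1623]}
  ]
}}

```text
t: 2.15
ee_pos: [0.4519, 0.2152, 0.28]
orientation: [1.204, 2.901, -0.0]
ft_force: [-0.1, 0.6, 0.1]
width: 1.0
grasp_force: 0.0
```

```bash
cat >> h.py <<'E'
np.set_printoptions(precision=4,suppress=True)
def go(p,yaw=None):
    "tool-frame delta to world target p with tool y at yaw (deg), tool vertical"
    o=ctrl.get_obs(); R=Rn.from_rotvec(o['orientation']).as_matrix()
    print('t',round(o['t'],2),'tcp',np.array(o['ee_pos']),'tool y deg',np.degrees(np.arctan2(R[1,1],R[0,1])).round(2),'z',R[:,2],'F',np.array(o['ft_force']),'w',round(o['width'],3),'g',round(o['grasp_force'],1))
    if p is not None: print('delta',R.T@(np.array(p)-o['ee_pos']))
    if yaw is not None:
        a=np.radians(yaw); G=np.array([[np.sin(a),np.cos(a),0],[-np.cos(a),np.sin(a),0],[0,0,-1]]); print('rot',Rn.from_matrix(R.T@G).as_rotvec())
E
python3 - <<'E'
from h import *
go([.484,.186,.28],45)
P=ctrl.camera_params('wrist'); I=ctrl.snapshot('wrist'); cv2.imwrite('pics/w1.png',I)
print(P['fx'],P['cx'],P['cy'],-np.array(P['R']).T@np.array(P['t']),np.array(P['R'])[2], proj(P,[.484,.186,.145]))
for l in ('rod','spare'):
  for r in ctrl.silhouettes('wrist',l): print(l,round(r['confidence'],2),r['pixel'],cv2.boundingRect(r['mask'].astype('uint8')))
E
```

```text
t 2.15 tcp [0.4519 0.2152 0.28  ] tool y deg 44.92 z [ 0.0004 -0.0002 -1.    ] F [-0.1413  0.565   0.1136] w 1.0 g 0.0
delta [-0.0434  0.0022  0.0001]Traceback (most recent call last):
  File "<stdin>", line 2, in <module>
  File "h.py", line 23, in go
    a=np.radians(yaw); G=np.array([[np.sin(a),np.cos(a),0],[-np.cos(a),np.sin(a),0],[0,0,-1]]); print('rot',Rn.from_matrix(R.T@G).as_rotvec())
                                                                                                            ~~~~~~~~~~~~~~^^^^^^^
  File "scipy/spatial/transform/_rotation.pyx", line 1143, in scipy.spatial.transform._rotation.Rotation.from_matrix
ValueError: Non-positive determinant (left-handed or null coordinate frame) in rotation matrix 0: [[-1.      0.0015  0.0004]
 [ 0.0015  1.     -0.0001]
 [ 0.0004  0.0001  1.    ]].
```

```bash
sed -i 's/\[\[np.sin(a),np.cos(a),0\],\[-np.cos(a),np.sin(a),0\]/[[-np.sin(a),np.cos(a),0],[np.cos(a),np.sin(a),0]/' h.py
python3 - <<'E'
from h import *
go([.484,.186,.28],45)
P=ctrl.camera_params('wrist'); I=ctrl.snapshot('wrist'); cv2.imwrite('pics/w1.png',I)
print(P['fx'],P['cx'],P['cy'],-np.array(P['R']).T@np.array(P['t']),np.array(P['R'])[2], proj(P,[.484,.186,.145]))
for l in ('rod','spare'):
  for r in ctrl.silhouettes('wrist',l): print(l,round(r['confidence'],2),r['pixel'],cv2.boundingRect(r['mask'].astype('uint8')))
E
```

```text
t 2.15 tcp [0.4519 0.2152 0.28  ] tool y deg 44.92 z [ 0.0004 -0.0002 -1.    ] F [-0.1413  0.565   0.1136] w 1.0 g 0.0
delta [-0.0434  0.0022  0.0001]
rot [ 0.0001  0.0004 -0.0015]
317.78805622397766 278.23437608111635 204.9245920605565 [0.3959 0.2712 0.4045] [ 0.2174 -0.2166 -0.9517] [280.4343 246.2111]
rod 0.84 [279.2, 232.8] (265, 207, 32, 50)
rod 0.84 [166.6, 166.4] (125, 140, 82, 59)
rod 0.84 [348.5, 286.9] (334, 245, 38, 72)
rod 0.6 [248.7, 313.5] (231, 266, 30, 77)
spare 0.75 [359.8, 179.0] (341, 163, 40, 39)
spare 0.21 [310.4, 181.6] (234, 116, 161, 134)
```

View pics/w1.png

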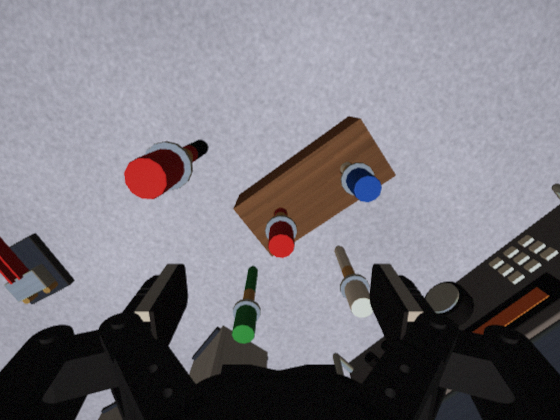

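The wrist view shows the red knob's top at (281,246), which matches the prediction (280,246). Blue is at (367,187), the big red at (150,177), green at (243,332) and white at (360,303). I'll refine the top face and compute the descent.

```bash
python3 - <<'E'
from h import *
I=cv2.imread('pics/w1.png').astype(int);P=ctrl.camera_params('wrist')
m=(I[...,2]>195)&(I[...,1]<70)&(I[...,0]<70); m[:,:262]=0;m[:,300:]=0;m[:200]=0;m[265:]=0
p=np.argwhere(m)[:,::-1]; (c,r)=cv2.minEnclosingCircle(p.astype(np.float32)); print(len(p),p.mean(0),p.min(0),p.max(0),c,r)
for q in (p.mean(0),c): X=at_z(P,q,.145); print(X)
go([*at_z(P,c,.145)[:2],.28],45)
E
```

```text
<stdin>:4: RuntimeWarning: Mean of empty slice.
  ret = um.true_divide(
Traceback (most recent call last):
ValueError: zero-size array to reduction operation minimum which has no identity
```

```bash
python3 - <<'E'
from h import *
I=cv2.imread('pics/w1.png').astype(int);P=ctrl.camera_params('wrist')
print(I[246,275:290,2],I[225:262,281,2])
t=(I[246,281,2]+I[230,281,2])/2 if abs(I[246,281,2]-I[230,281,2])>15 else I[246,281,2]-15
m=(I[...,2]>t)&(I[...,1]<100)&(I[...,0]<100)&(I[...,2]>2*I[...,1]); m[:,:262]=0;m[:,300:]=0;m[:200]=0;m[265:]=0
p=np.argwhere(m)[:,::-1]; (c,r)=cv2.minEnclosingCircle(p.astype(np.float32)); print(t,len(p),p.mean(0),p.min(0),p.max(0),c,r)
for q in (p.mean(0),c): print(at_z(P,q,.145))
go([*at_z(P,p.mean(0),.145)[:2],.28],45)
E
```

```text
[193 190 190 192 191 191 192 192 193 192 191 192 192 192 190] [ 57  57  60  55  58  59  58  59  57 132 181 191 191 193 191 192 192 191
 192 193 193 192 191 188 191 191 191 192 193 191 193 192 184 178 179 179
 180]
125.5 464 [280.7435 245.5022] [268 234] [293 257] (280.5833435058594, 245.5) 12.672513008117676
[0.4825 0.1891 0.145 ]
[0.4824 0.189  0.145 ]
t 2.3 tcp [0.4505 0.2173 0.28  ] tool y deg 45.27 z [-0.0002  0.0002 -1.    ] F [-0.5812 -0.4455 -0.098 ] w 0.996 g 0.0
delta [-0.0426  0.0024 -0.    ]
rot [-0.     -0.0002  0.0048]
```

In the tool's units: 0.07 m / 0.4 = 0.175, 0.05 m / 0.4 = 0.125.

Emit:
{"fn": "servo_tool", "kwargs": {
  "motion": [
    {"translation": [-0.05, 0.0025, 0.05], "delta_rot": [0, 0, 0]},
    {"translation": [-0.1075, 0.005, 0.125], "delta_rot": [0, 0, 0]},
    {"translation": [-0.1075, 0.005, 0.175], "delta_rot": [0, 0, 0]},
    {"translation": [-0.1075, 0.005, 0.175], "delta_rot": [0, 0, 0]}
  ]
}}

```text
t: 2.8
ee_pos: [0.4817, 0.1886, 0.2089]
orientation: [-1.193, -2.904, 0.002]
ft_force: [-0.2, 0.0, 1.3]
width: 0.999
grasp_force: 0.0
```

```bash
cat >> h.py <<'E'
def redface(I,guess,win=24):
    I=I.astype(int); x,y=map(int,guess); m=(I[...,2]>125)&(I[...,1]<100)&(I[...,2]>2*I[...,1]); k=np.zeros_like(m); k[max(0,y-win):y+win,max(0,x-win):x+win]=1; m&=k
    p=np.argwhere(m)[:,::-1]; return p.mean(0),p.min(0),p.max(0),len(p)
E
python3 - <<'E'
from h import *
Xs=[]
for i in range(4):
    P=ctrl.camera_params('wrist'); o=ctrl.get_obs(); I=ctrl.snapshot('wrist')
    f=redface(I,proj(P,[.4835,.187,.145]),28); X=at_z(P,f[0],.145); Xs.append(X-o['ee_pos']); print(f,X,np.array(o['ee_pos']))
cv2.imwrite('pics/w2.png',I)
R=Rn.from_rotvec(ctrl.get_obs()['orientation']).as_matrix()
print('knob rel TCP, tool axes',np.mean(Xs,0)@R,R.T[:2]); go(None)
E
```

```text
(array([278.2419, 236.5033]), array([260, 221]), array([296, 252]), 922) [0.4836 0.1866 0.145 ] [0.4817 0.1886 0.2089]
(array([277.3308, 235.402 ]), array([260, 219]), array([295, 251]), 913) [0.4836 0.1866 0.145 ] [0.4822 0.1888 0.21  ]
(array([276.6887, 234.6062]), array([259, 219]), array([294, 250]), 909) [0.4836 0.1866 0.145 ] [0.4826 0.1888 0.2106]
(array([276.4055, 234.1093]), array([259, 218]), array([294, 250]), 915) [0.4836 0.1866 0.145 ] [0.4828 0.1888 0.2109]
knob rel TCP, tool axes [-0.0024 -0.0007  0.0651] [[-0.7105  0.7037 -0.0007]
 [ 0.7037  0.7105  0.0014]]
t 3.0 tcp [0.4829 0.1887 0.211 ] tool y deg 45.27 z [ 0.0015  0.0005 -1.    ] F [-0.3808  0.9042  0.6626] w 1.001 g 0.0
```

View pics/w2.png

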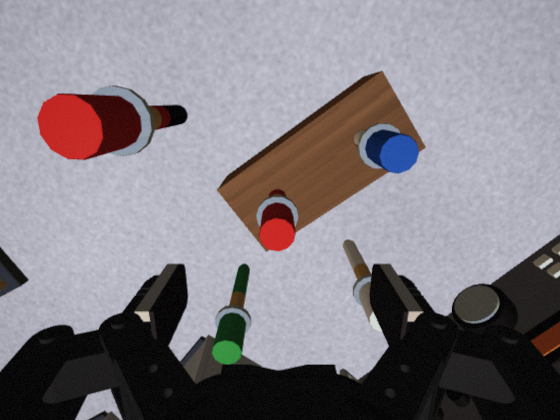

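Repeated readings agree: knob axis at (0.4836, 0.1866). Descending to knob height (z ≈ 0.135) and closing.

In the tool's units: 0.076 m / 0.4 = 0.19, -0.002 m / 0.4 = -0.005.

Emit:
{"fn": "servo_tool", "kwargs": {
  "motion": [
    {"translation": [-0.005, -0.0025, 0.05], "delta_rot": [0, 0, 0]},
    {"translation": [-0.005, -0.0025, 0.1], "delta_rot": [0, 0, 0]},
    {"translation": [-0.005, -0.0025, 0.15], "delta_rot": [0, 0, 0]},
    {"translation": [-0.005, -0.0025, 0.19], "delta_rot": [0, 0, 0]},
    {"translation": [-0.005, -0.0025, 0.19], "delta_rot": [0, 0, 0]}
  ]
}}

```text
t: 3.62
ee_pos: [0.4832, 0.1861, 0.134]
orientation: [-1.196, -2.905, 0.001]
ft_force: [0.5, 0.2, 1.0]
width: 0.997
grasp_force: 0.0
```

Emit:
{"fn": "servo_tool", "kwargs": {
  "motion": [
    {"translation": [0, 0, 0], "delta_rot": [0, 0, 0]},
    {"translation": [0, 0, 0], "delta_rot": [0, 0, 0]}
  ],
  "hand": 0.45
}}

```text
t: 3.88
ee_pos: [0.4839, 0.1861, 0.1349]
orientation: [1.196, 2.904, 0.001]
ft_force: [0.1, 0.1, 0.4]
width: 0.608
grasp_force: 0.0
```

```bash
python3 - <<'E'
from h import *
go([.4836,.1866,.134],45)
I=ctrl.snapshot('wrist'); P=ctrl.camera_params('wrist'); print(redface(I,proj(P,[.4836,.1866,.145]),50),proj(P,[.4836,.1866,.145]))
E
```

```text
t 3.88 tcp [0.4839 0.1861 0.1349] tool y deg 45.21 z [ 0.0014  0.0004 -1.    ] F [0.084  0.1119 0.3944] w 0.608 g 0.0
delta [0.0005 0.0001 0.0009]
rot [0.0013 0.0007 0.0037]
(array([278.6308, 299.736 ]), array([251, 277]), array([306, 323]), 2015) [278.7489 300.2216]
```

Centred on the knob within half a millimetre. Closing, then lifting slowly.

Emit:
{"fn": "servo_tool", "kwargs": {
  "motion": [
    {"translation": [0, 0, 0], "delta_rot": [0, 0, 0]},
    {"translation": [0, 0, 0], "delta_rot": [0, 0, 0]},
    {"translation": [0, 0, 0], "delta_rot": [0, 0, 0]},
    {"translation": [0, 0, 0], "delta_rot": [0, 0, 0]},
    {"translation": [0, 0, 0], "delta_rot": [0, 0, 0]}
  ],
  "hand": 0,
  "force": 50
}}

```text
t: 4.55
ee_pos: [0.4838, 0.186, 0.1345]
orientation: [1.197, 2.904, 0.001]
ft_force: [-1.0, -0.3, 6.7]
width: 0.263
grasp_force: 48.6
```

In the tool's units: -0.07 m / 0.4 = -0.175, -0.055 m / 0.4 = -0.1375.

Emit:
{"fn": "servo_tool", "kwargs": {
  "motion": [
    {"translation": [0, 0, -0.025], "delta_rot": [0, 0, 0]},
    {"translation": [0, 0, -0.0625], "delta_rot": [0, 0, 0]},
    {"translation": [0, 0, -0.1], "delta_rot": [0, 0, 0]},
    {"translation": [0, 0, -0.1375], "delta_rot": [0, 0, 0]},
    {"translation": [0, 0, -0.175], "delta_rot": [0, 0, 0]}
  ]
}}

```text
t: 5.18
ee_pos: [0.4834, 0.186, 0.2052]
orientation: [1.197, 2.904, 0.0]
ft_force: [1.0, -0.5, -1.7]
width: 0.264
grasp_force: 49.0
```

In the tool's units: -0.105 m / 0.4 = -0.2625, -0.09 m / 0.4 = -0.225.

Emit:
{"fn": "servo_tool", "kwargs": {
  "motion": [
    {"translation": [0, 0, -0.075], "delta_rot": [0, 0, 0]},
    {"translation": [0, 0, -0.15], "delta_rot": [0, 0, 0]},
    {"translation": [0, 0, -0.225], "delta_rot": [0, 0, 0]},
    {"translation": [0, 0, -0.2625], "delta_rot": [0, 0, 0]}
  ]
}}

```text
t: 5.68
ee_pos: [0.4837, 0.186, 0.3109]
orientation: [1.196, 2.903, 0.002]
ft_force: [-0.6, -0.2, -1.5]
width: 0.268
grasp_force: 49.1
```

```bash
python3 - <<'E'
from h import *
go([.587,-.2625,.31])
for n in ('scene','wrist'): I=ctrl.snapshot(n); cv2.imwrite(f'pics/{n}2.png',I)
S=cv2.imread('pics/scene2.png'); W=cv2.imread('pics/wrist2.png')
P=ctrl.camera_params('scene'); u=proj(P,[.4836,.1866,.26]); print(u); x,y=map(int,u)
cv2.imwrite('pics/c2.png',np.hstack([cv2.resize(S[max(0,y-50):max(0,y-50)+105,x-35:x+35],(280,420),interpolation=cv2.INTER_CUBIC),cv2.resize(W,(500,420))]))
E
```

```text
t 5.67 tcp [0.4837 0.186  0.3109] tool y deg 45.2 z [ 0.002   0.0005 -1.    ] F [-0.5617 -0.1851 -1.529 ] w 0.268 g 49.1
delta [-0.3893 -0.2455  0.0009]
[357.7253 120.361 ]
```

View pics/c2.png

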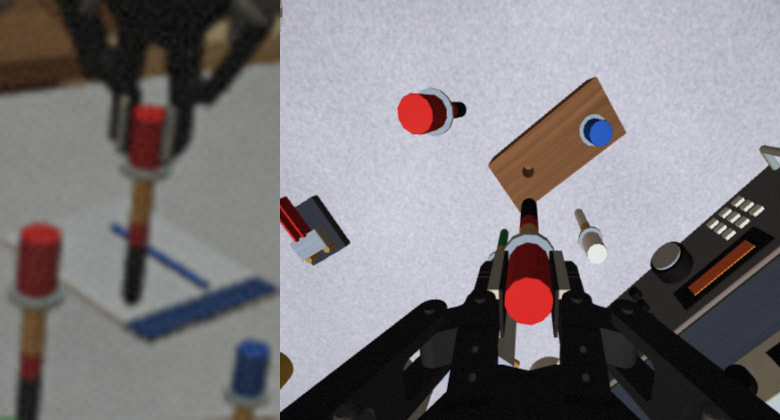

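Scene crop: the rod hangs straight in the gripper with its red band and black foot visible. Wrist view: its hole is empty and blue is in place. Carrying it over to the cavity.

In the tool's units: -0.215 m / 0.4 = -0.5375, -0.17 m / 0.4 = -0.425.

Emit:
{"fn": "servo_tool", "kwargs": {
  "motion": [
    {"translation": [-0.0875, -0.055, 0], "delta_rot": [0, 0, 0]},
    {"translation": [-0.2, -0.125, 0], "delta_rot": [0, 0, 0]},
    {"translation": [-0.3125, -0.1975, 0], "delta_rot": [0, 0, 0]},
    {"translation": [-0.425, -0.2675, 0], "delta_rot": [0, 0, 0]},
    {"translation": [-0.5375, -0.34, 0], "delta_rot": [0, 0, 0]}
  ]
}}

```text
t: 6.4
ee_pos: [0.5399, -0.0637, 0.3076]
orientation: [-1.196, -2.903, 0.0]
ft_force: [0.1, 0.4, -2.7]
width: 0.261
grasp_force: 49.3
```

In the tool's units: -0.174 m / 0.4 = -0.435, -0.165 m / 0.4 = -0.4125.

Emit:
{"fn": "servo_tool", "kwargs": {
  "motion": [
    {"translation": [-0.1125, -0.07, 0], "delta_rot": [0, 0, 0]},
    {"translation": [-0.225, -0.1425, 0], "delta_rot": [0, 0, 0]},
    {"translation": [-0.3375, -0.2125, 0], "delta_rot": [0, 0, 0]},
    {"translation": [-0.4125, -0.26, 0], "delta_rot": [0, 0, 0]},
    {"translation": [-0.435, -0.275, 0], "delta_rot": [0, 0, 0]}
  ]
}}

```text
t: 7.02
ee_pos: [0.5858, -0.2645, 0.307]
orientation: [-1.199, -2.901, -0.0]
ft_force: [0.9, 0.7, -2.4]
width: 0.268
grasp_force: 49.3
```

In the tool's units: 0.03 m / 0.4 = 0.075, 0.02 m / 0.4 = 0.05.

Emit:
{"fn": "servo_tool", "kwargs": {
  "motion": [
    {"translation": [0, 0, 0.025], "delta_rot": [0, 0, 0]},
    {"translation": [0, 0, 0.05], "delta_rot": [0, 0, 0]},
    {"translation": [0, 0, 0.075], "delta_rot": [0, 0, 0]},
    {"translation": [0, 0, 0.075], "delta_rot": [0, 0, 0]}
  ]
}}

```text
t: 7.52
ee_pos: [0.5858, -0.2618, 0.278]
orientation: [-1.195, -2.903, -0.0]
ft_force: [-0.3, -0.0, -0.9]
width: 0.268
grasp_force: 49.3
```

```bash
python3 - <<'E'
from h import *
go([.587,-.2625,.28])
Is={}
for n in ('scene','top','wrist'): Is[n]=ctrl.snapshot(n); cv2.imwrite(f'pics/{n}3.png',Is[n])
o=ctrl.get_obs();e=np.array(o['ee_pos']);print(e)
for n in Is:
    P=ctrl.camera_params(n); print(n,'tcp',proj(P,e),'foot',proj(P,e-[0,0,.124]),'mouth',proj(P,[.587,-.2625,.115]))
def crop(n,c,h,w):
    x,y=c; im=Is[n][y-h//2:y+h//2,x-w//2:x+w//2]; return cv2.resize(im,(390,500),interpolation=cv2.INTER_CUBIC)
P=ctrl.camera_params('scene');c=proj(P,e-[0,0,.1]).astype(int);P=ctrl.camera_params('wrist');d=proj(P,e-[0,0,.1]).astype(int)
print(c,d)
cv2.imwrite('pics/c3.png',np.hstack([crop('scene',c,100,78),crop('wrist',d,200,156)]))
E
```

```text
t 7.53 tcp [ 0.5858 -0.2618  0.278 ] tool y deg 45.25 z [-0.0015  0.0009 -1.    ] F [-0.2588 -0.0081 -0.9238] w 0.268 g 49.3
delta [-0.0014  0.0004 -0.002 ]
[ 0.5863 -0.2625  0.2794]
scene tcp [182.7801 159.7834] foot [190.8897 204.7481] mouth [193.2965 218.089 ]
top tcp [371.1071 188.7738] foot [361.0557 199.9329] mouth [358.2172 202.8236]
wrist tcp [278.207  287.5998] foot [278.0055 203.7831] mouth [278.4762 191.2371]
[189 196] [278 213]
```

View pics/c3.png

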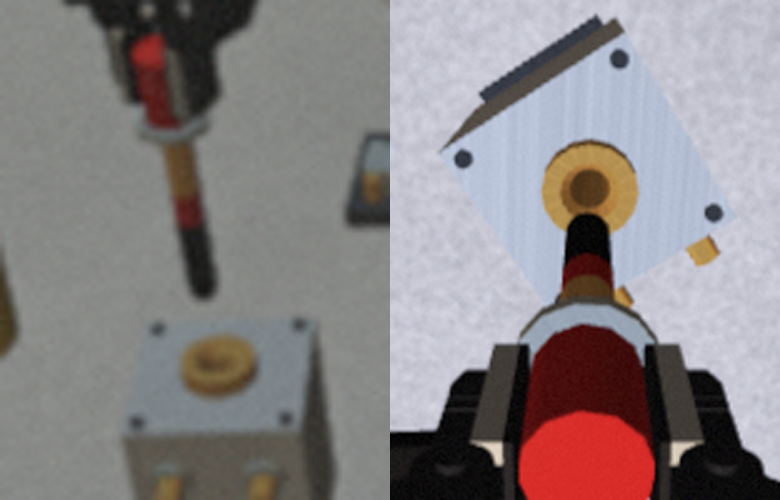

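Left (scene): the rod hangs just above the collar. Right (wrist): the foot is at about full-frame (279,199) and the collar centre at about (280,188), so it is nearly aligned. I'll fit collar and shaft precisely.

```bash
cat >> h.py <<'E'
from scipy.optimize import least_squares
def collar(I,P,z=.115,r=.018,x0=(.587,-.2625)):
    "fit outer collar rim circle (top face) to brass/alu edge seen in wrist picture; bottom part may be hidden by rod"
    h=cv2.cvtColor(I,cv2.COLOR_BGR2HSV); m=((h[...,0]>8)&(h[...,0]<28)&(h[...,1]>90)&(h[...,2]>90)).astype('uint8')
    u=proj(P,[*x0,z]); yy,xx=np.mgrid[:420,:560]; m[np.hypot(xx-u[0],yy-u[1])>34]=0
    c=max(cv2.findContours(m,cv2.RETR_EXTERNAL,cv2.CHAIN_APPROX_NONE)[0],key=cv2.contourArea)
    pts=cv2.convexHull(c)[:,0]
    W=np.array([at_z(P,p,z)[:2] for p in pts])
    f=least_squares(lambda v:np.hypot(*(W-v).T)-r,x0,loss='soft_l1',f_scale=.0005)
    return f.x,np.hypot(*(W-f.x).T)
def shaft(I,P,e,z0,z1,side='x'):
    "shaft edges per row: centre columns of dark/red shaft"
    out=[]
    g=I.astype(int)
    return out
E
python3 - <<'E'
from h import *
for i in range(3):
    P=ctrl.camera_params('wrist'); e=np.array(ctrl.get_obs()['ee_pos']); I=ctrl.snapshot('wrist')
    x,r=collar(I,P); print('tcp',e,'collar',x,'resid mm',np.percentile((r-.018)*1000,[10,50,90]).round(2),len(r))
Rt=Rn.from_rotvec(ctrl.get_obs()['orientation']).as_matrix()
# black shaft centre columns vs predicted axis columns
g=cv2.cvtColor(I,cv2.COLOR_BGR2GRAY); ez=ctrl.get_obs()['ee_pos'];P=ctrl.camera_params('wrist')
for zz in (-.118,-.11,-.1,-.09,-.08,-.07):
    u=proj(P,np.array(ez)+Rt[:,2]*-zz); row=I[int(round(u[1]))].astype(int); dark=(row[:,1]<60); c=int(round(u[0])); a=c
    while dark[a]: a-=1
    b=c
    while dark[b]: b+=1
    print(zz,u,'edges',a,b,'mid',(a+b)/2)
print(I[190:206,279].tolist())
print('knob top',redface(I,proj(P,np.array(ez)+[0,0,.011]),40),proj(P,np.array(ez)+[0,0,.0105]))
E
```

```text
tcp [ 0.5863 -0.2625  0.2794] collar [ 0.5856 -0.2599] resid mm [-0.4   0.11  0.42] 25
tcp [ 0.5864 -0.2627  0.2794] collar [ 0.5857 -0.26  ] resid mm [-0.4  -0.03  0.24] 23
tcp [ 0.5863 -0.2627  0.2794] collar [ 0.5857 -0.2599] resid mm [-0.52 -0.02  0.35] 23
-0.118 [277.9774 206.101 ] edges 270 287 mid 278.5
-0.11 [277.9826 209.2867] edges 269 288 mid 278.5
-0.1 [277.9896 213.5555] edges 269 288 mid 278.5
-0.09 [277.9972 218.1801] edges 269 288 mid 278.5
-0.08 [278.0054 223.2068] edges 268 289 mid 278.5
-0.07 [278.0143 228.6905] edges 270 289 mid 279.5
[[25, 53, 81], [29, 56, 82], [27, 55, 82], [29, 56, 82], [26, 55, 81], [35, 68, 104], [42, 86, 126], [41, 77, 115], [24, 43, 61], [7, 6, 8], [1, 0, 3], [5, 8, 6], [4, 4, 5], [6, 5, 7], [3, 0, 5], [12, 14, 11]]
knob top (array([278.0671, 300.5654]), array([252, 277]), array([305, 324]), 2027) [278.1374 301.486 ]
```

```bash
python3 - <<'E'
from h import *
I=ctrl.snapshot('wrist');P=ctrl.camera_params('wrist');e=np.array(ctrl.get_obs()['ee_pos'])
a=np.linspace(0,2*np.pi,90)
def poly(v,zs=(.115,.105)): return cv2.convexHull(np.array([proj(P,[v[0]+.018*np.cos(t),v[1]+.018*np.sin(t),z]) for z in zs for t in a],np.float32))
h=cv2.cvtColor(I,cv2.COLOR_BGR2HSV); m=((h[...,0]>8)&(h[...,0]<28)&(h[...,1]>90)&(h[...,2]>50)).astype('uint8')
u=proj(P,[.586,-.261,.115]); yy,xx=np.mgrid[:420,:560]; m[np.hypot(xx-u[0],yy-u[1])>30]=0
c=max(cv2.findContours(m,cv2.RETR_EXTERNAL,cv2.CHAIN_APPROX_NONE)[0],key=cv2.contourArea); H=cv2.convexHull(c)[:,0].astype(np.float32)
print(H.min(0),H.max(0),u)
f=least_squares(lambda v:[cv2.pointPolygonTest(poly(v),(float(p[0]),float(p[1])),True)-.5 for p in H],[.586,-.261],loss='soft_l1',diff_step=1e-3)
print(f.x,np.round(f.fun,1)); print('poly',poly(f.x)[:,0].min(0),poly(f.x)[:,0].max(0))
# dark funnel/bore region
V=h[...,2].astype(int); d=(m>0)&(V<np.percentile(V[m>0],50)); 
print('rows at col 279', [(r,V[r,279]) for r in range(165,200,1)])
print('cols at row 186', [(q,V[186,q]) for q in range(258,304,1)])
for z,rr in ((.115,.018),(.105,.018),(.115,.011),(.109,.0076)):
    q=np.array([proj(P,[f.x[0]+rr*np.cos(t),f.x[1]+rr*np.sin(t),z]) for t in a]); print(z,rr,q.min(0),q.max(0))
go([*f.x,.28])
E
```

```text
[261. 169.] [298. 205.] [279.0654 189.3157]
[ 0.5863 -0.2606] [ 0.1  0.1  0.2  0.2  0.1 -0.  -0.2 -0.2 -0.  -0.2  0.1  0.1  0.   0.4
  0.3  0.  -0.1 -0.   0.  -0.1 -0.  -0.1  0.   0.1  0.1  0.   0.1]
poly [260.463  168.2879] [298.7533 207.4617]
rows at col 279 [(165, np.int64(222)), (166, np.int64(219)), (167, np.int64(215)), (168, np.int64(142)), (169, np.int64(80)), (170, np.int64(138)), (171, np.int64(175)), (172, np.int64(181)), (173, np.int64(181)), (174, np.int64(179)), (175, np.int64(175)), (176, np.int64(177)), (177, np.int64(177)), (178, np.int64(180)), (179, np.int64(166)), (180, np.int64(117)), (181, np.int64(79)), (182, np.int64(78)), (183, np.int64(80)), (184, np.int64(81)), (185, np.int64(80)), (186, np.int64(80)), (187, np.int64(84)), (188, np.int64(77)), (189, np.int64(82)), (190, np.int64(81)), (191, np.int64(84)), (192, np.int64(79)), (193, np.int64(81)), (194, np.int64(84)), (195, np.int64(106)), (196, np.int64(131)), (197, np.int64(113)), (198, np.int64(59)), (199, np.int64(9))]
cols at row 186 [(258, np.int64(216)), (259, np.int64(214)), (260, np.int64(198)), (26
[... 595 characters left out ...]
4)), (289, np.int64(181)), (290, np.int64(181)), (291, np.int64(184)), (292, np.int64(186)), (293, np.int64(183)), (294, np.int64(180)), (295, np.int64(180)), (296, np.int64(180)), (297, np.int64(182)), (298, np.int64(179)), (299, np.int64(179)), (300, np.int64(209)), (301, np.int64(208)), (302, np.int64(212)), (303, np.int64(216))]
0.115 0.018 [260.463  170.4269] [298.7533 207.4617]
0.105 0.018 [260.9977 168.2879] [298.1053 204.2746]
0.115 0.011 [267.912  177.8437] [291.31   200.4713]
0.109 0.0076 [271.644  179.9138] [287.5077 195.2781]
t 7.88 tcp [ 0.5863 -0.2627  0.2793] tool y deg 45.21 z [ 0.0005 -0.0003 -1.    ] F [-0.1706 -0.0839 -1.2427] w 0.264 g 49.3
delta [ 0.0015  0.0016 -0.0007]
```

The collar fit (residual ≈ 0.1 px) gives the mouth at (0.5863, −0.2606). Moving onto the axis with the foot just above the funnel, then checking.

In the tool's units: 0.034 m / 0.4 = 0.085, 0.01 m / 0.4 = 0.025.

Emit:
{"fn": "servo_tool", "kwargs": {
  "motion": [
    {"translation": [0.0045, 0.003, 0.025], "delta_rot": [0, 0, 0]},
    {"translation": [0.0045, 0.003, 0.055], "delta_rot": [0, 0, 0]},
    {"translation": [0.0045, 0.003, 0.085], "delta_rot": [0, 0, 0]},
    {"translation": [0.0045, 0.003, 0.085], "delta_rot": [0, 0, 0]},
    {"translation": [0.0045, 0.003, 0.085], "delta_rot": [0, 0, 0]}
  ]
}}

```text
t: 8.5
ee_pos: [0.5858, -0.2607, 0.2451]
orientation: [1.197, 2.905, -0.0]
ft_force: [0.3, -0.1, -2.8]
width: 0.262
grasp_force: 49.3
```

```bash
python3 - <<'E'
from h import *
I=ctrl.snapshot('wrist');P=ctrl.camera_params('wrist');e=np.array(ctrl.get_obs()['ee_pos']);print(e)
go([.5863,-.2606,e[2]])
# dark shaft mid-columns below, and collar rim columns
for z in (.122,.13,.14,.15,.16):
    u=proj(P,[.5863,-.2606,z]); r=int(round(u[1])); d=I[r,:,1]<60; c=int(round(u[0])); a=b=c
    while d[a]:a-=1
    while d[b]:b+=1
    print(z,'bore axis',u,'shaft mid',(a+b)/2,b-a-1)
a=np.linspace(0,2*np.pi,60)
J=cv2.resize(I,None,fx=4,fy=4,interpolation=cv2.INTER_CUBIC)
for z,rr in ((.115,.018),(.115,.011)):
    q=np.array([proj(P,[.5863+rr*np.cos(t),-.2606+rr*np.sin(t),z]) for t in a]); cv2.polylines(J,[np.int32(q*4+1.5)],True,(0,255,0),1)
for z,rr in ((e[2]-.1247,.005),(e[2]-.1187,.007),(e[2]-.1247+.045,.007),(e[2]-.1247+.1,.016),(e[2]+.0103,.012)):
    q=np.array([proj(P,[e[0]+rr*np.cos(t),e[1]+rr*np.sin(t),z]) for t in a]); cv2.polylines(J,[np.int32(q*4+1.5)],True,(255,0,255),1)
u=proj(P,[.5863,-.2606,.16])*4; x,y=map(int,u); cv2.imwrite('pics/c4.png',J[max(0,y-250):y+350,x-300:x+300])
E
```

```text
[ 0.5859 -0.2607  0.2453]
t 8.55 tcp [ 0.5859 -0.2607  0.2453] tool y deg 45.2 z [ 0.0005 -0.0003 -1.    ] F [ 0.2112  0.2998 -1.8742] w 0.267 g 49.3
delta [-0.0002  0.0003  0.    ]
0.122 bore axis [278.3913 204.2518] shaft mid 278.0 17
0.13 bore axis [278.4103 207.3224] shaft mid 278.5 18
0.14 bore axis [278.4357 211.4312] shaft mid 278.5 18
0.15 bore axis [278.4631 215.875 ] shaft mid 278.5 18
0.16 bore axis [278.4929 220.6963] shaft mid 278.5 20
```

View pics/c4.png

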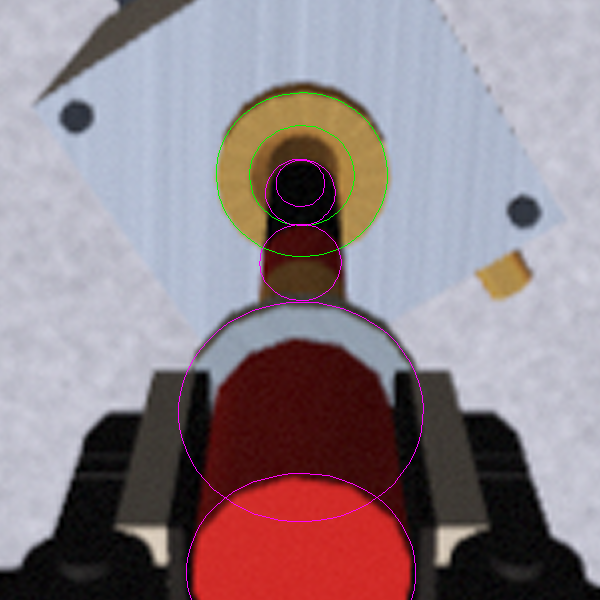

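The overlay shows collar rim, funnel, foot, flange and knob circles all on their predicted places; the foot is centred over the bore to under 0.5 mm and the rod is upright. Inserting gently, watching force.

In the tool's units: 0.02 m / 0.4 = 0.05, 0.016 m / 0.4 = 0.04.

Emit:
{"fn": "servo_tool", "kwargs": {
  "motion": [
    {"translation": [0, 0.0005, 0.01], "delta_rot": [0, 0, 0]},
    {"translation": [0, 0.0005, 0.02], "delta_rot": [0, 0, 0]},
    {"translation": [0, 0.0005, 0.03], "delta_rot": [0, 0, 0]},
    {"translation": [0, 0.0005, 0.04], "delta_rot": [0, 0, 0]},
    {"translation": [0, 0.0005, 0.05], "delta_rot": [0, 0, 0]}
  ]
}}

```text
t: 9.18
ee_pos: [0.5858, -0.2604, 0.2246]
orientation: [-1.197, -2.904, -0.0]
ft_force: [0.6, -0.4, -3.3]
width: 0.266
grasp_force: 49.3
```

```bash
python3 - <<'E'
from h import *
go([.5863,-.2606,.1447]); print(ctrl.get_obs()['ft_torque'])
E
```

```text
t 9.18 tcp [ 0.5858 -0.2604  0.2246] tool y deg 45.21 z [-0.0001  0.0001 -1.    ] F [ 0.5834 -0.4342 -3.2692] w 0.266 g 49.3
delta [-0.0005  0.0002  0.0799]
[-0.0238  0.0108 -0.0047]
```

In the tool's units: 0.025 m / 0.4 = 0.0625, -0.0002 m / 0.4 = -0.0005.

Emit:
{"fn": "servo_tool", "kwargs": {
  "motion": [
    {"translation": [-0.0005, 0, 0.0125], "delta_rot": [0, 0, 0]},
    {"translation": [-0.0005, 0, 0.025], "delta_rot": [0, 0, 0]},
    {"translation": [-0.0005, 0, 0.0375], "delta_rot": [0, 0, 0]},
    {"translation": [-0.0005, 0, 0.05], "delta_rot": [0, 0, 0]},
    {"translation": [-0.0005, 0, 0.0625], "delta_rot": [0, 0, 0]}
  ]
}}

```text
t: 9.8
ee_pos: [0.586, -0.2606, 0.1996]
orientation: [1.197, 2.905, -0.0]
ft_force: [-0.1, -0.6, -1.5]
width: 0.264
grasp_force: 49.3
```

```bash
python3 - <<'E'
from h import *
go([.5863,-.2606,.1447]); print(ctrl.get_obs()['ft_torque'])
E
```

```text
t 9.8 tcp [ 0.586  -0.2606  0.1996] tool y deg 45.21 z [ 0. -0. -1.] F [-0.1244 -0.6275 -1.5029] w 0.264 g 49.3
delta [-0.0002  0.0002  0.0549]
[ 0.025   0.0245 -0.0338]
```

No contact load. Continuing.

In the tool's units: 0.025 m / 0.4 = 0.0625, 0.02 m / 0.4 = 0.05.

Emit:
{"fn": "servo_tool", "kwargs": {
  "motion": [
    {"translation": [0, 0, 0.0125], "delta_rot": [0, 0, 0]},
    {"translation": [0, 0, 0.025], "delta_rot": [0, 0, 0]},
    {"translation": [0, 0, 0.0375], "delta_rot": [0, 0, 0]},
    {"translation": [0, 0, 0.05], "delta_rot": [0, 0, 0]},
    {"translation": [0, 0, 0.0625], "delta_rot": [0, 0, 0]}
  ]
}}

```text
t: 10.42
ee_pos: [0.586, -0.2606, 0.1747]
orientation: [1.197, 2.905, -0.0]
ft_force: [-0.3, 0.3, -1.2]
width: 0.265
grasp_force: 49.3
```

In the tool's units: 0.024 m / 0.4 = 0.06, 0.02 m / 0.4 = 0.05.

Emit:
{"fn": "servo_tool", "kwargs": {
  "motion": [
    {"translation": [0, 0, 0.0125], "delta_rot": [0, 0, 0]},
    {"translation": [0, 0, 0.025], "delta_rot": [0, 0, 0]},
    {"translation": [0, 0, 0.0375], "delta_rot": [0, 0, 0]},
    {"translation": [0, 0, 0.05], "delta_rot": [0, 0, 0]},
    {"translation": [0, 0, 0.06], "delta_rot": [0, 0, 0]}
  ]
}}

```text
t: 11.05
ee_pos: [0.586, -0.2605, 0.1506]
orientation: [-1.197, -2.904, -0.0]
ft_force: [-0.6, 0.2, -1.9]
width: 0.26
grasp_force: 49.3
```

```bash
python3 - <<'E'
from h import *
go([.5863,-.2606,.1447]); print(ctrl.get_obs()['ft_torque'])
E
```

```text
t 11.05 tcp [ 0.586  -0.2605  0.1506] tool y deg 45.21 z [-0.0002  0.0001 -1.    ] F [-0.6334  0.2471 -1.9137] w 0.26 g 49.3
delta [-0.0003  0.0002  0.0059]
[-0.0276 -0.0122  0.0165]
```

About 6 mm left; creeping to the flange contact.

Emit:
{"fn": "servo_tool", "kwargs": {
  "motion": [
    {"translation": [0, 0, 0.005], "delta_rot": [0, 0, 0]},
    {"translation": [0, 0, 0.01], "delta_rot": [0, 0, 0]},
    {"translation": [0, 0, 0.0125], "delta_rot": [0, 0, 0]},
    {"translation": [0, 0, 0.0125], "delta_rot": [0, 0, 0]}
  ]
}}

```text
t: 11.55
ee_pos: [0.586, -0.2606, 0.146]
orientation: [1.197, 2.905, -0.0]
ft_force: [-0.8, 0.3, -2.3]
width: 0.268
grasp_force: 49.3
```

In the tool's units: 0.0005 m / 0.4 = 0.0013.

Emit:
{"fn": "servo_tool", "kwargs": {
  "motion": [
    {"translation": [0, 0, 0.0013], "delta_rot": [0, 0, 0]},
    {"translation": [0, 0, 0.0013], "delta_rot": [0, 0, 0]}
  ]
}}

```text
t: 11.8
ee_pos: [0.586, -0.2606, 0.1455]
orientation: [1.197, 2.905, -0.0]
ft_force: [-0.4, 0.7, -1.9]
width: 0.262
grasp_force: 49.3
```

In the tool's units: 0.0005 m / 0.4 = 0.0013.

Emit:
{"fn": "servo_tool", "kwargs": {
  "motion": [
    {"translation": [0, 0, 0.0013], "delta_rot": [0, 0, 0]},
    {"translation": [0, 0, 0.0013], "delta_rot": [0, 0, 0]}
  ]
}}

```text
t: 12.05
ee_pos: [0.586, -0.2606, 0.145]
orientation: [-1.197, -2.905, -0.0]
ft_force: [-0.3, -0.0, -1.6]
width: 0.264
grasp_force: 49.3
```

In the tool's units: 0.0005 m / 0.4 = 0.0013.

Emit:
{"fn": "servo_tool", "kwargs": {
  "motion": [
    {"translation": [0, 0, 0.0013], "delta_rot": [0, 0, 0]},
    {"translation": [0, 0, 0.0013], "delta_rot": [0, 0, 0]}
  ]
}}

```text
t: 12.3
ee_pos: [0.586, -0.2606, 0.1446]
orientation: [1.197, 2.904, -0.0]
ft_force: [-0.4, 0.8, 1.2]
width: 0.263
grasp_force: 49.9
```

In the tool's units: 0.0005 m / 0.4 = 0.0013.

Emit:
{"fn": "servo_tool", "kwargs": {
  "motion": [
    {"translation": [0, 0, 0.0013], "delta_rot": [0, 0, 0]},
    {"translation": [0, 0, 0.0013], "delta_rot": [0, 0, 0]}
  ]
}}

```text
t: 12.55
ee_pos: [0.5861, -0.2606, 0.1446]
orientation: [1.197, 2.904, -0.0]
ft_force: [-3.5, 1.1, 7.8]
width: 0.259
grasp_force: 50.5
```

Flange contact at TCP z = 0.1446, just where predicted (about 10 N, home). Picture check, then draw up 51.5 mm.

```bash
python3 - <<'E'
from h import *
I=ctrl.snapshot('scene');go([.586,-.2606,.1961]);x,y=190,205
cv2.imwrite('pics/c5.png',cv2.resize(I[y-50:y+50,x-50:x+50],(600,600),interpolation=cv2.INTER_CUBIC))
E
```

```text
t 12.6 tcp [ 0.5861 -0.2606  0.1446] tool y deg 45.21 z [ 0.0004 -0.0003 -1.    ] F [-2.7107  2.0429  9.2164] w 0.268 g 50.5
delta [ 0.     -0.0001 -0.0515]
```

View pics/c5.png

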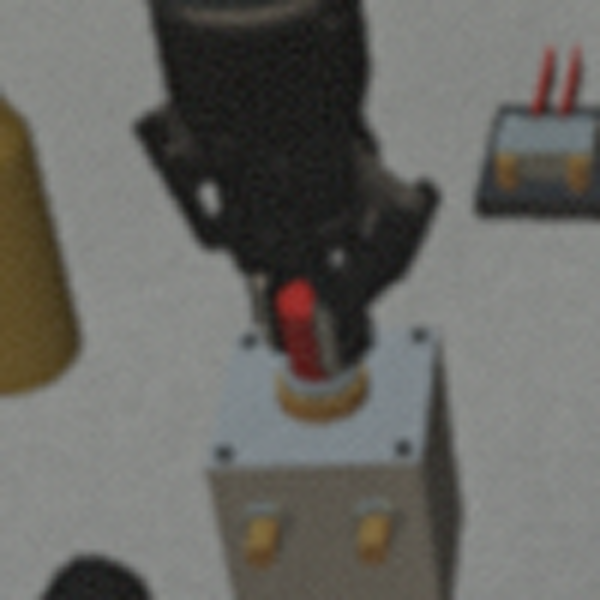

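The picture shows the flange sitting on the brass collar at crop (322,385), so the rod is fully home. Drawing it straight up.

In the tool's units: -0.028 m / 0.4 = -0.07, -0.022 m / 0.4 = -0.055.

Emit:
{"fn": "servo_tool", "kwargs": {
  "motion": [
    {"translation": [0, 0, -0.01], "delta_rot": [0, 0, 0]},
    {"translation": [0, 0, -0.025], "delta_rot": [0, 0, 0]},
    {"translation": [0, 0, -0.04], "delta_rot": [0, 0, 0]},
    {"translation": [0, 0, -0.055], "delta_rot": [0, 0, 0]},
    {"translation": [0, 0, -0.07], "delta_rot": [0, 0, 0]}
  ]
}}

```text
t: 13.22
ee_pos: [0.5861, -0.2606, 0.1725]
orientation: [1.197, 2.904, -0.0]
ft_force: [-0.4, -0.0, -2.8]
width: 0.265
grasp_force: 49.5
```

In the tool's units: -0.022 m / 0.4 = -0.055, -0.018 m / 0.4 = -0.045.

Emit:
{"fn": "servo_tool", "kwargs": {
  "motion": [
    {"translation": [0, 0, -0.015], "delta_rot": [0, 0, 0]},
    {"translation": [0, 0, -0.03], "delta_rot": [0, 0, 0]},
    {"translation": [0, 0, -0.045], "delta_rot": [0, 0, 0]},
    {"translation": [0, 0, -0.055], "delta_rot": [0, 0, 0]},
    {"translation": [0, 0, -0.055], "delta_rot": [0, 0, 0]}
  ]
}}

```text
t: 13.85
ee_pos: [0.5861, -0.2607, 0.1943]
orientation: [1.197, 2.904, -0.0]
ft_force: [0.7, -0.7, -2.1]
width: 0.262
grasp_force: 49.5
```

```bash
python3 - <<'E'
from h import *
go([.586,-.2606,.1961])
E
```

```text
t 13.85 tcp [ 0.5861 -0.2607  0.1943] tool y deg 45.21 z [ 0.0005 -0.0003 -1.    ] F [ 0.7425 -0.7037 -2.0532] w 0.262 g 49.5
delta [ 0.0001 -0.0001 -0.0018]
```

In the tool's units: -0.0017 m / 0.4 = -0.0043, -0.0009 m / 0.4 = -0.0023.

Emit:
{"fn": "servo_tool", "kwargs": {
  "motion": [
    {"translation": [0, 0, -0.0023], "delta_rot": [0, 0, 0]},
    {"translation": [0, 0, -0.0043], "delta_rot": [0, 0, 0]},
    {"translation": [0, 0, -0.0043], "delta_rot": [0, 0, 0]},
    {"translation": [0, 0, -0.0043], "delta_rot": [0, 0, 0]}
  ]
}}

```text
t: 14.35
ee_pos: [0.586, -0.2606, 0.1956]
orientation: [-1.197, -2.904, -0.0]
ft_force: [-0.6, -0.7, -2.3]
width: 0.265
grasp_force: 49.5
```

```bash
python3 - <<'E'
from h import *
I=ctrl.snapshot('wrist');S=ctrl.snapshot('scene');go([.586,-.2606,.1961]);P=ctrl.camera_params('wrist')
u=proj(P,[.5861,-.2607,.125]);x,y=map(int,u);x2,y2=190,195
cv2.imwrite('pics/c6.png',np.hstack([cv2.resize(I[y-50:y+50,x-40:x+40],(400,500),interpolation=cv2.INTER_CUBIC),cv2.resize(S[y2-50:y2+50,x2-40:x2+40],(400,500),interpolation=cv2.INTER_CUBIC)]))
for z in (.112,.115,.116,.12,.132): print(z,(proj(P,[.5861,-.2607,z])-[x-40,y-50])*5,(proj(ctrl.camera_params('scene'),[.5861+.007,-.2607,z])-[x2-40,y2-50])*5)
E
```

```text
t 14.45 tcp [ 0.586  -0.2606  0.1956] tool y deg 45.2 z [-0.0001  0.     -1.    ] F [ 0.1406  0.1347 -1.6611] w 0.265 g 49.5
delta [-0.      0.     -0.0005]
0.112 [200.048 218.078] [222.3426 377.5035]
0.115 [200.0602 225.8165] [221.4884 372.7298]
0.116 [200.0644 228.441 ] [221.203  371.1347]
0.12 [200.0813 239.1714] [220.0578 364.7346]
0.132 [200.136  273.7734] [216.5882 345.3447]
```

View pics/c6.png

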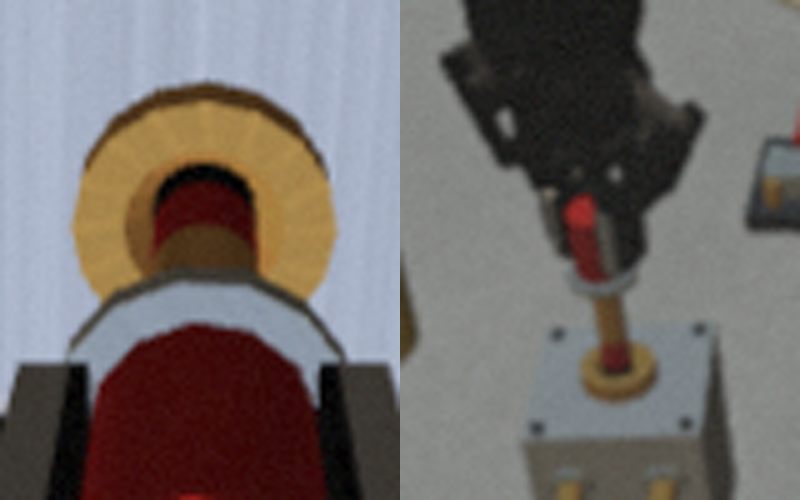

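Wrist view: the red band's lower edge is just clear of the collar top, with a sliver of black below it at crop (205,178). The scene view agrees. I'll add half a millimetre of margin, then hand in.

In the tool's units: -0.0007 m / 0.4 = -0.0018.

Emit:
{"fn": "servo_tool", "kwargs": {
  "motion": [
    {"translation": [0, 0, -0.0018], "delta_rot": [0, 0, 0]},
    {"translation": [0, 0, -0.0018], "delta_rot": [0, 0, 0]},
    {"translation": [0, 0, -0.0018], "delta_rot": [0, 0, 0]}
  ]
}}

```text
t: 14.82
ee_pos: [0.586, -0.2606, 0.1964]
orientation: [1.197, 2.905, -0.0]
ft_force: [-1.0, 0.2, -1.7]
width: 0.265
grasp_force: 49.5
```

```bash
python3 - <<'E'
from h import *
go(None); print(ctrl.finish_job())
E
```

```text
t 14.82 tcp [ 0.586  -0.2606  0.1964] tool y deg 45.21 z [ 0. -0. -1.] F [-1.0003  0.1608 -1.7231] w 0.265 g 49.5
the job is handed in; nothing more can be done
None
```

I pushed the red-knobbed rod home in the open cavity (about 10 N at flange contact), then drew it straight up 51.8 mm so its red band is about 2 mm clear of the collar; it is still held in the gripper, and the job was handed in at 14.8 s (no verdict came back).

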